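# Start the model scanner and hold the turntable

## Task

Start the desktop scanner by pressing its green button fully down and letting it come up again. Then turn the wooden turntable by its upright post until the yellow-roofed model is straight in front of the scanner's lens, keeping every model in its seat and leaving the scanner and the loose things on the table undisturbed. Keep hold of the turntable so that it stays still for the scan: the program finishes while still holding it, with the model in front of the lens.

Things in the scene. Friction and masses are not known exactly. Their poses are not given: they have to be found in the camera images.
- carousel: pale wooden turntable, 250 mm across, deck top 36 mm above the table (underside 24 mm). It turns freely both ways about the vertical axis through this origin, which lies at table height; no stops within a full turn either way, light bearing friction (well under 1 N at the post), and it stays where it is left. It carries five small building models and the upright post. Its x axis points from the axis to the post, z up
- post_grip (a point): middle of the blue grip of the turntable's upright post, 112 mm above the table: a vertical cylinder 24 mm in diameter and 42 mm tall (91 to 133 mm above the table) on a thinner steel rod, 85 mm from the turntable's axis. The post does not spin by itself. It stands higher than all models (tops at most 80 mm above the table); the nearest models' centres are 85 mm from it
- model_yellow: the marked model: white layered block with a square bright yellow flat roof (33 mm square), the only yellow roof, 33 mm tall; sits in one of five identical round seats on the turntable (plinth 48 mm across, seat rim 6 mm high); origin at the centre of its underside, 36 mm above the table and 85 mm from the turntable's axis
- model_white: plain white tower 44 mm tall; sits in one of five identical round seats on the turntable (plinth 48 mm across, seat rim 6 mm high); origin at the centre of its underside, 36 mm above the table and 85 mm from the turntable's axis
- model_blue: low white block with a blue flat roof, 24 mm tall; sits in one of five identical round seats on the turntable (plinth 48 mm across, seat rim 6 mm high); origin at the centre of its underside, 36 mm above the table and 85 mm from the turntable's axis
- model_green: low white block with a green flat roof, 30 mm tall; sits in one of five identical round seats on the turntable (plinth 48 mm across, seat rim 6 mm high); origin at the centre of its underside, 36 mm above the table and 85 mm from the turntable's axis
- model_dome: white block with a grey dome, 31 mm tall; sits in one of five identical round seats on the turntable (plinth 48 mm across, seat rim 6 mm high); origin at the centre of its underside, 36 mm above the table and 85 mm from the turntable's axis
- focus (a point): the spot straight in front of the scanner's lens, at deck height (36 mm above the table), 85 mm from the turntable's axis on the line from the axis to the lens, fixed in the room: the marked model's underside centre belongs here
- scanner: the scanner: black foot under the turntable (origin on the turntable's axis at table height) with an arm along its own +x to a grey camera head, 100 mm wide, 40 mm deep and up to 105 mm above the table, whose black round lens, 226 mm from the axis, looks back at the turntable. Fixed to the table
- button (a joint): travel of the green start button, m: 0 when up, 0.006 when fully down; a spring (about 4 N fully down) pushes it up again
- button_top (a point): centre of the top face of the green round start button (32 mm across), 58 mm above the table when up, pressed straight down; it stands on a fixed white console (110 x 100 x 40 mm), which may be left or right of the turntable
- pin_tray: clear tray of coloured pins, 110 x 100 x 30 mm, fixed; it stands on the other side from the console; origin under its centre
- glue_bottle: white glue bottle, 48 mm across, 130 mm tall, loose; origin at its foot; leave alone
- pencil_cup: blue cup with pencils, 72 mm across, 90 mm tall (pencils to about 150 mm), loose; origin at its foot; leave alone
- paint_jar: jar with black cap, 60 mm across, 70 mm tall, loose; origin at its foot; leave alone
- foam_block: white foam block 60 x 50 x 45 mm, loose; origin under its centre; leave alone
- screwdriver: black-handled screwdriver about 200 mm long lying on the table, loose; origin under its middle; leave alone
Not all that is in view belongs to the job. Leave any turquoise look-alike of the model_green alone.

How it is judged:
On the way, in this order (a step that is already met when the one before it is completed fails the run):
1. the start button is pressed fully down (value of joint button above 0.005 m), for 0.05 s.
2. the start button is released and up again (value of joint button below 0.0015 m), for 0.1 s.
3. the yellow-roofed model is in front of the lens, the turntable held still by the fingers (horizontal distance between model_yellow and focus below 0.012 m and contact force between the fingers and carousel above 1 N and angular speed of carousel below 0.1 rad/s), for 0.3 s.
At the end, for the whole second after the job is handed in: Yellow-roofed model within 12 mm (horizontally) of the spot in front of the lens, the turntable still (below 0.1 rad/s) with the fingers on it (over 1 N of contact), all five models seated upright, button up (all of step 3 and z of each of model_yellow, model_white, model_blue, model_green, model_dome in the frame of carousel below 0.041 m and angle between each of model_yellow, model_white, model_blue, model_green, model_dome's own z axis and vertical below 0.15 rad and value of joint button below 0.0015 m); the arm keeps its last pose, push and grip.
It fails at once if a model is lifted or tipped out of its seat (z of any of model_yellow, model_white, model_blue, model_green, model_dome in the frame of carousel above 0.044 m or angle between any of model_yellow, model_white, model_blue, model_green, model_dome's own z axis and vertical above 0.3 rad).
It fails at once if the scanner is struck (contact force between any of the fingers, the arm and scanner above 5 N).
It fails at once if a loose bystander is moved more than 30 mm (distance of any of glue_bottle, pencil_cup, paint_jar, foam_block, screwdriver from where it was at the start of the episode above 0.03 m).
It also fails if it takes over 54 s, if anything falls off the work surface, if the arm or the gripper's body presses on something with over 40 N, if the wrist force passes 120 N, or if a joint passes its speed limit or range.

## Robot

A 6-joint arm with a two-finger parallel gripper is mounted at the origin on the work surface. World frame = base frame: x ahead of the robot, y to its left, z up, the work surface at z = 0. Lengths are in m, angles in rad, forces in N, time in s.
With the tool pointing down it reaches from about 0.25 to 0.725 m from the base axis. Payload 4 kg.
Tool frame: the origin (TCP) lies on the centre line of the jaws, within the pads' length; the fingertips stand 25 mm ahead of it and the grasp point (between the pads) lies 6 mm ahead of it; z points along the fingers, x is the direction in which the jaws open and shut, and the axes are right-handed (so a half turn about z gives the same grasp; the last joint's range is limited). The gripper opens to 85 mm and grips with 20 to 120 N. Pads are 22 mm wide; open, the fingers measure 114 mm over their backs; the gripper's body (76 mm by 85 mm) begins 54 mm behind the grasp point. The pads swing forward as they close: fully open they stand 13 mm farther back than shut.
Start: joints at [-1.186, 0.241, 0.005, 1.335, 0, 1.571], TCP at [0.188, -0.463, 0.256] pointing down, gripper open.
Joint ranges: [-2.72, 2.72], [-1.05, 1.87], [-1.09, 1.28], [-1.99, 2.15], [-1.42, 1.44], [-3.14, 3.14]. Speed limits (rad/s): [2.79, 2.79, 3.14, 3.14, 3.14, 3.14].

## Interface

Orientations are given as a unit quaternion [x, y, z, w].
In Python, from workcell import bot, imaging, order gives the robot as it stands.
- The arm moves only by the tool carry_out, never from a script. Its argument "moves" is a list of rows, each a list of 5 numbers: the shift along the tool's x, y, z scaled (see below), then the turn about the tool's z scaled (see below), then the opening, from -1 (shut) to 1 (fully open). In form: [[tx, ty, tz, roll, hand], ...]. A call has 1 to 20 rows; each row is the pose to reach, as a shift and turn from the pose commanded when the call began, along the tool's axes at that moment; what a row does not reach only later rows make up. The controller multiplies each number of a shift by 0.1 m and each number of a turn by 90 degrees. A row lasts 1/10 s, in which the tool goes at most 50 mm and 8.59 degrees, less where a joint would pass 70% of its speed; a pose out of reach is approached as far as the arm can. A call with a number of a shift or a turn outside -1 to 1 is refused whole. A call with a gripper value outside its range is refused whole. The fingers move at their own pace and stop on an object; the grip force is fixed at half the most. Time passes only in rows, so rows that repeat a pose let the fingers close. It gives the time, the measured TCP pose, the force and the opening at its end, in the units of the state.
- bot.get_obs(): the state, without advancing time (a new reading comes with each control period).
- imaging.camera(name): name is "scene" or "top" or "wrist"; returns the picture (384x512x3 uint8, red, green, blue); there is no depth.
- imaging.camera_model(name): a dict with "fovy" (degrees; the focal length in pixels is half the picture's height over the tangent of half this angle, whatever the lens; pixels are square), "cx", "cy" (the principal point, pixels), "eye" and "rotation" of the camera in the world. Camera axes: x right, y up, looking along -z (the intrinsics and any distortion apply to the point x, -y, -z); pixel columns grow to the right and rows downward; lengths in m; the calibration is good to about 2 mm. A picture is of the moment at which its call begins: read the wrist's pose just before it. camera_model takes no time and is no camera call; for the wrist camera it gives the pose at the moment of the call.
- order.job_done(): hands the job in, once; it reports no verdict.
The state is a dict: "clock": time; "joint_pos": joint angles; "joint_vel": joint speeds; "tau": joint torques, N m; "eef_pos": TCP position; "tool_rot": TCP orientation; "ft_force": force on the tool from outside, world axes, zero at the start; "ft_torque": the same for the moment, N m; "grip_width": finger opening in m.
Only numpy, scipy, OpenCV 4.12 (cv2) and the standard library are available. Lean on these libraries where they do the work, as an engineer would, in place of code of your own. Each camera call takes 0.05 s, during which the arm holds its last target.

## Working session

There is one attempt and no reset: what is moved stays moved. The work goes in short steps, Python scripts to look and compute and a tool call to move; the robot and the scene stay as the last step left them, time stands still between calls to the robot, and variables do not carry over. Pictures are saved under pics/ and viewed, and the job is handed in when it is done.

Besides the shell and the picture viewer there is one more tool, called after "Call:" by a JSON object that holds its "op" and its "data", one argument or row to a line. carry_out: Moves the arm, as the interface text tells. Its arguments: {"type":"object","properties":{"moves":{"type":"array","items":{"type":"array","items":{"type":"number","minimum":-1,"maximum":1}}}},"required":["moves"]}

```bash
mkdir -p pics; ls; python3 - <<'E'
from workcell import bot, imaging, order
import cv2
for n in ["scene","top"]:
    im=imaging.camera(n); cv2.imwrite(f"pics/{n}0.png",im[:,:,::-1]); print(n,imaging.camera_model(n))
print(bot.get_obs())
E
```

```text
pics
scene {'fovy': 43.733500405253885, 'cx': 260.3974895458701, 'cy': 191.6817129679816, 'eye': array([ 1.45672882, -0.20166957,  1.48366156]), 'rotation': array([0.2274902 , 0.18128884, 0.58563062, 0.756584  ])}
top {'fovy': 44.0389060242833, 'cx': 261.1353084315563, 'cy': 191.37854134897415, 'eye': array([0.42252196, 0.00707408, 1.44042615]), 'rotation': array([-0.03886565,  0.03350964,  0.70866558, -0.70367582])}
{'clock': 0.1, 'joint_pos': array([-1.18601848e+00,  2.41365563e-01,  3.85169840e-03,  1.33519658e+00,
       -1.97511232e-05,  1.57077139e+00]), 'joint_vel': array([-0.00070728, -0.00019413,  0.00349743,  0.00102035, -0.00045485,
       -0.00114663]), 'tau': array([-3.83665929e-04, -3.73136902e+01,  2.53011256e+01,  1.08010488e-02,
       -4.27274199e-05, -5.08220538e-06]), 'eef_pos': array([ 0.18747621, -0.4629607 ,  0.25548522]), 'tool_rot': array([ 8.29269290e-01, -5.58848395e-01, -7.99163969e-04, -5.26680336e-04]), 'ft_force': array([-0.08907679, -0.20935844, -0.31992724]), 'ft_torque': array([-0.00306588, -0.0349217 , -0.00665943]), 'grip_width': 0.08534184662106248}
```

View pics/scene0.png

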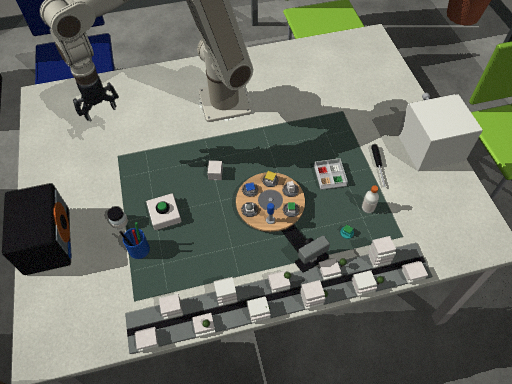

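View pics/top0.png

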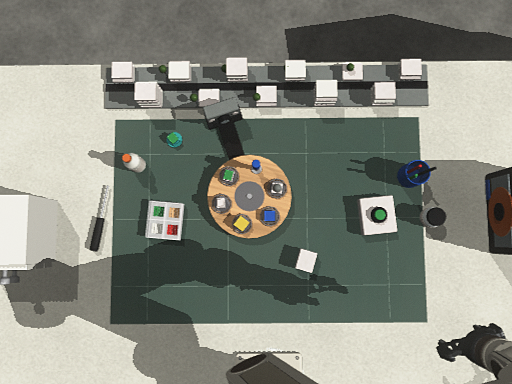

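The top view shows the green button on its white console at (379,214). The turntable is around (250,196), with the post's blue grip at (256,165), the yellow roof at (242,223) and the scanner head at (222,110). Look-alikes:
- **Button:** the green-roofed model (229,175) and the turquoise piece (175,139).
- **Yellow roof:** the orange pin in the tray (174,212).
- **Blue grip:** the blue roof (269,215).

Next I'll measure these and check close crops.

```bash
cat > h.py <<'E'
import numpy as np, cv2
from scipy.spatial.transform import Rotation as R
from workcell import bot, imaging, order
def ray(m,u,v):
    f=192/np.tan(np.radians(m['fovy'])/2)
    q=np.asarray(m['rotation']); Rm=R.from_quat(q).as_matrix() if q.size==4 else q
    d=Rm@np.array([(u-m['cx'])/f,-(v-m['cy'])/f,-1]); return np.array(m['eye']),d
def onz(m,u,v,z):
    e,d=ray(m,u,v); return e+d*(z-e[2])/d[2]
def proj(m,p):
    f=192/np.tan(np.radians(m['fovy'])/2)
    c=R.from_quat(m['rotation']).as_matrix().T@(np.asarray(p)-m['eye'])
    return np.array([m['cx']+f*c[0]/-c[2], m['cy']-f*c[1]/-c[2]])
def blobs(im,lo,hi,amin=15):
    hsv=cv2.cvtColor(im,cv2.COLOR_RGB2HSV); mk=cv2.inRange(hsv,lo,hi)
    n,l,s,c=cv2.connectedComponentsWithStats(mk)
    return [(c[i].round(1),s[i]) for i in range(1,n) if s[i][4]>=amin]
E
python3 - <<'E'
from h import *
im=cv2.cvtColor(cv2.imread('pics/top0.png'),cv2.COLOR_BGR2RGB); m=imaging.camera_model('top')
sc=cv2.cvtColor(cv2.imread('pics/scene0.png'),cv2.COLOR_BGR2RGB); ms=imaging.camera_model('scene')
for nm,I,M in (('top',im,m),('scene',sc,ms)):
  for c,lo,hi,z in (('yel',(22,120,120),(34,255,255),.069),('blue',(100,130,60),(125,255,255),.133),('green',(60,120,50),(85,255,255),.058)):
    for p,s in blobs(I,lo,hi,12): 
        if 0.1<onz(M,*p,z)[0]<.8: print(nm,c,p,s,onz(M,*p,z).round(4))
c=np.hstack([cv2.resize(im[145:250,195:300],(400,400),interpolation=2),cv2.resize(im[165:265,345:445],(400,400),interpolation=2)])
cv2.imwrite('pics/crop.png',c[:,:,::-1])
c=np.hstack([cv2.resize(sc[160:270,230:340],(400,400),interpolation=2),cv2.resize(im[90:170,190:270],(400,400),interpolation=2)])
cv2.imwrite('pics/crop2.png',c[:,:,::-1])
E
```

```text
top yel [241.  223.1] [233 216  17  15 139] [0.4719 0.0757 0.069 ]
top blue [255.7 163.8] [252 160   8   9  57] [0.6342 0.0312 0.133 ]
top blue [413.4 173. ] [398 160  32  26 242] [ 0.605  -0.4059  0.133 ]
top blue [488.5 189. ] [488 180   2  19  36] [ 0.5588 -0.6109  0.133 ]
top blue [269.2 215.4] [264 211  11  10 106] [ 0.4902 -0.0052  0.133 ]
top green [172.4 137.5] [167 132  12  12  85] [0.7272 0.2792 0.058 ]
top green [227.7 174.4] [224 170   9  10  66] [0.6155 0.115  0.058 ]
top green [157.8 210.6] [154 206  10  10  56] [0.5104 0.3192 0.058 ]
top green [379.8 214.3] [375 210  11  10  92] [ 0.4951 -0.3274  0.058 ]
scene yel [270.2 175.2] [265 171  11  10  71] [0.4749 0.0754 0.069 ]
scene blue [249.7 186.3] [245 183  10   8  54] [ 0.5468 -0.0172  0.133 ]
scene blue [270.  208.2] [267 203   7  12  68] [0.6496 0.0272 0.133 ]
scene blue [136.6 245.2] [123 228  26  31 426] [ 0.6758 -0.4174  0.133 ]
scene blue [ 68.9 249. ] [ 68 242   3  16  23] [ 0.6353 -0.6261  0.133 ]
scene green [337.5 178.8] [334 176   8   6  31] [0.5452 0.3108 0.058 ]
scene green [161.4 205.6] [157 202  10   8  60] [ 0.4975 -0.3276  0.058 ]
scene green [291.1 205.5] [288 203   7   6  41] [0.6128 0.1146 0.058 ]
scene green [137.1 230.5] [135 222   6  20  47] [ 0.5765 -0.4216  0.058 ]
scene green [347.6 228.8] [343 225  10   9  59] [0.7513 0.2741 0.058 ]
```

View pics/crop.png

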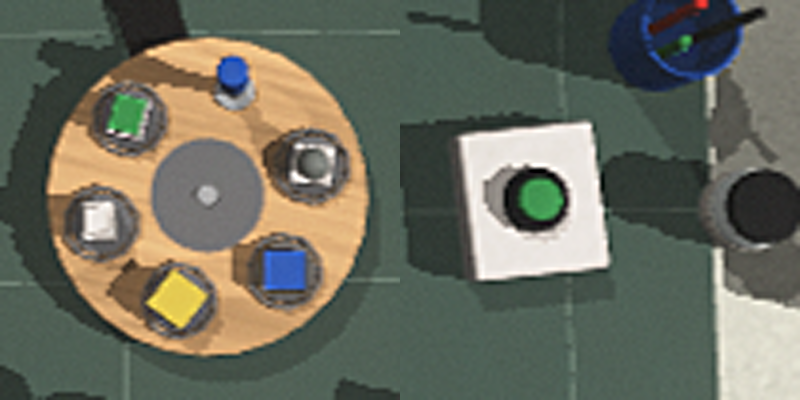

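View pics/crop2.png

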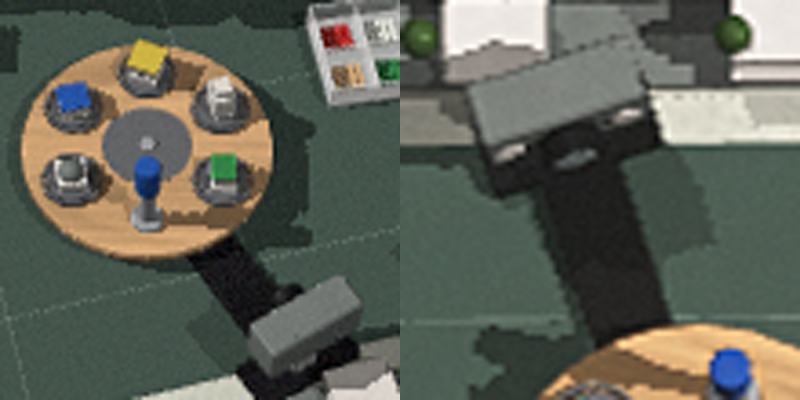

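```bash
python3 - <<'E'
from h import *
from scipy.optimize import least_squares
for nm in ('top','scene'):
    im=cv2.cvtColor(cv2.imread(f'pics/{nm}0.png'),cv2.COLOR_BGR2RGB); m=imaging.camera_model(nm)
    hsv=cv2.cvtColor(im,cv2.COLOR_RGB2HSV)
    mk=cv2.inRange(hsv,(8,70,60),(22,200,255)); 
    mk=cv2.morphologyEx(mk,cv2.MORPH_OPEN,np.ones((3,3)))
    n,l,s,c=cv2.connectedComponentsWithStats(mk); i=1+np.argmax(s[1:,4]*((c[1:,0]>195)&(c[1:,0]<320)&(c[1:,1]>140)))
    h=cv2.convexHull(np.argwhere(l==i)[:,::-1].astype(np.int32))[:,0]
    P=np.array([onz(m,*p,.036)[:2] for p in h])
    r=least_squares(lambda q:np.hypot(*(P-q[:2]).T)-q[2],[.55,.05,.12],loss='soft_l1',f_scale=.002)
    print(nm,'disc',r.x.round(4),s[i])
    ax=r.x[:2]
    y={'top':(241,223.1),'scene':(270.2,175.2)}[nm]; Y=onz(m,*y,.069)[:2]
    b={'top':(255.7,163.8),'scene':(270,208.2)}[nm]; B=onz(m,*b,.126 if nm=='top' else .118)[:2]
    for k,p in (('yel',Y),('post',B)): d=p-ax; print(k,p.round(4),np.hypot(*d).round(4),np.degrees(np.arctan2(d[1],d[0])).round(1))
    # grey head top
    mk=cv2.inRange(hsv,(0,0,85),(179,45,150)); n,l,s,c=cv2.connectedComponentsWithStats(mk)
    for j in range(1,n):
        w=onz(m,*c[j],.105)
        if s[j][4]>60 and .15<np.hypot(*(w[:2]-ax))<.32: 
            d=w[:2]-ax; rr=cv2.minAreaRect(np.argwhere(l==j)[:,::-1].astype(np.float32)); print('head',c[j].round(1),s[j],w.round(3),np.hypot(*d).round(3),np.degrees(np.arctan2(d[1],d[0])).round(1)); 
            bx=cv2.boxPoints(rr);print(np.array([onz(m,*q,.105)[:2] for q in bx]).round(3).tolist())
    # black arm
    mk=cv2.inRange(hsv,(0,0,0),(179,120,45)); n,l,s,c=cv2.connectedComponentsWithStats(mk)
    for j in range(1,n):
        w=onz(m,*c[j],.01)
        if s[j][4]>60 and .1<np.hypot(*(w[:2]-ax))<.3: d=w[:2]-ax; print('arm',c[j].round(1),s[j],np.hypot(*d).round(3),np.degrees(np.arctan2(d[1],d[0])).round(1))
E
```

```text
top disc [0.5539 0.0536 0.125 ] [ 207  155   85   83 3208]
yel [0.4719 0.0757] 0.0849 164.9
post [0.6354 0.0313] 0.0845 -15.3
head [222.5 103.4] [198  89  54  30 800] [0.816 0.127 0.105] 0.272 15.6
[[0.856, 0.207], [0.893, 0.067], [0.804, 0.044], [0.768, 0.184]]
head [282.9 101.1] [257  90  49  18 229] [ 0.821 -0.048  0.105] 0.286 -20.8
[[0.855, 0.027], [0.853, -0.112], [0.803, -0.111], [0.804, 0.027]]
head [191.4 131.6] [169 122  42  22 242] [0.734 0.216 0.105] 0.242 42.0
[[0.743, 0.283], [0.78, 0.178], [0.728, 0.16], [0.691, 0.265]]
head [200.3 153.5] [171 141  53  27 360] [0.67  0.19  0.105] 0.179 49.6
[[0.671, 0.274], [0.713, 0.136], [0.664, 0.121], [0.623, 0.259]]
head [334.4 268.3] [326 255  21  25 135] [ 0.344 -0.185  0.105] 0.318 -131.4
[[0.348, -0.137], [0.384, -0.172], [0.339, -0.22], [0.303, -0.185]]
arm [227.8 133.9] [206 112  38  48 861] 0.204 18.6
arm [173.2 242.3] [158 239  27   7 109] 0.266 120.7
scene disc [0.5592 0.052  0.1257] [ 236  173   69   59 1726]
yel [0.4749 0.0754] 0.0875 164.5
post [0.6406 0.0298] 0.0844 -15.3
head [328.9 161.1] [315 157  26   9  97] [0.493 0.29  0.105] 0.247 105.5
[[0.48, 0.242], [0.482, 0.335], [0.507, 0.33], [0.504, 0.238]]
head [213.8 176.7] [207 171  15  16 108] [ 0.455 -0.127  0.105] 0.207 -120.1
[[0.48, -0.163], [0.425, -0.145], [0.448, -0.095], [0.503, -0.114]]
head [333.  185.1] [320 180  28  10 108] [0.597 0.27  0.105] 0.221 80.2
[[0.584, 0.224], [0.589, 0.324], [0.61, 0.32], [0.605, 0.22]]
head [223.5 217. ] [214 187  19  63 100] [ 0.627 -0.128  0.105] 0.192 -69.4
[[0.504, -0.147], [0.502, -0.125], [0.747, -0.115], [0.749, -0.136]]
head [312.6 247. ] [298 235  31  27 348] [0.809 0.126 0.105] 0.261 16.6
[[0.809, 0.069], [0.768, 0.172], [0.81, 0.182], [0.849, 0.08]]
arm [295.7 237.2] [280 224  33  28 358] 0.163 18.6
arm [322.6 256.6] [317 252  12  13  61] 0.276 25.5
arm [304.9 264.7] [295 258  22  14 154] 0.267 11.1
```

```bash
python3 - <<'E'
from h import *
im=cv2.imread('pics/top0.png'); m=imaging.camera_model('top'); sc=cv2.imread('pics/scene0.png'); ms=imaging.camera_model('scene')
ax=np.array([.554,.0536])
c=np.array([[68,88],[232,35],[255,97],[90,147]])/5.+[190,90]
W=np.array([onz(m,*p,.105)[:2] for p in c]); print(W.round(3))
d=W.mean(0)-ax; print('centre',np.hypot(*d),np.degrees(np.arctan2(d[1],d[0])))
for a,b in ((0,1),(3,2),(0,3),(1,2)): e=W[b]-W[a]; print(np.hypot(*e),np.degrees(np.arctan2(e[1],e[0])))
v=im.copy()
for a in (17,18.6,20):
  pass
# arm strip edges rows 125-150 dark px at z~.012
g=cv2.cvtColor(im,cv2.COLOR_BGR2HSV)[:,:,2]
for r in (132,136,140,144,148):
    x=np.where(g[r,205:250]<42)[0]+205
    w=onz(m,(x.min()+x.max())/2,r,.012)[:2]-ax; print(r,x.min(),x.max(),len(x),np.degrees(np.arctan2(w[1],w[0])).round(1))
for p in ([.497,-.3275,.058],): print(proj(m,p),proj(ms,p))
E
```

```text
[[0.804 0.181]
 [0.834 0.086]
 [0.798 0.073]
 [0.769 0.168]]
centre 0.25786935753053314 16.57378372160188
0.09943119390743685 -72.1372654196828
0.09918711647914945 -73.25200480244308
0.03714848851357614 -159.74259506083303
0.03906697889865004 -160.24600744773537
132 217 236 19 19.1
136 219 237 19 19.0
140 220 239 20 18.9
144 221 240 20 19.3
148 225 241 17 18.1
[379.79911628 213.63094055] [161.41031371 205.48388849]
```

Call:
{"op": "carry_out", "data": {
  "moves": [
    [-0.03, -0.5, 0, 0, -1],
    [-0.03, -1, 0, 0, -1],
    [-0.03, -1, 0, 0, -1]
  ]
}}

```text
clock: 0.4
eef_pos: [0.2834, -0.4209, 0.2557]
tool_rot: [0.831, -0.556, 0.0, -0.001]
ft_force: [0.0, 0.5, 0.2]
grip_width: 0.0444
```

Call:
{"op": "carry_out", "data": {
  "moves": [
    [-0.03, -0.5, 0, 0, -1],
    [-0.03, -1, 0, 0, -1],
    [-0.03, -1, 0, 0, -1]
  ]
}}

```text
clock: 0.7
eef_pos: [0.3749, -0.3806, 0.2555]
tool_rot: [0.831, -0.556, 0.0, -0.001]
ft_force: [-0.9, -0.4, -0.6]
grip_width: 0.0004
```

Call:
{"op": "carry_out", "data": {
  "moves": [
    [-0.03, -0.5, 0.2, 0, -1],
    [-0.03, -1, 0.4, 0, -1],
    [-0.03, -1.0, 0.8, 0, -1],
    [-0.03, -1.0, 0.9, 0, -1],
    [-0.03, -1.0, 0.9, 0, -1]
  ]
}}

```text
clock: 1.2
eef_pos: [0.4599, -0.3417, 0.1639]
tool_rot: [0.829, -0.559, -0.003, 0.0]
ft_force: [-1.0, -0.7, 0.3]
grip_width: -0.0002
```

Call:
{"op": "carry_out", "data": {
  "moves": [
    [0, -0.39, 0.2, 0, -1],
    [0, -0.39, 0.5, 0, -1],
    [0, -0.39, 0.65, 0, -1],
    [0, -0.39, 0.68, 0, -1],
    [0, -0.39, 0.68, 0, -1]
  ]
}}

```text
clock: 1.7
eef_pos: [0.4981, -0.3292, 0.0998]
tool_rot: [0.829, -0.56, 0.001, 0.0]
ft_force: [-0.0, -0.4, 0.1]
grip_width: -0.0002
```

```bash
python3 - <<'E'
from h import *
a=imaging.camera('scene')[170:240,110:210]; b=imaging.camera('wrist')
cv2.imwrite('pics/press.png',np.hstack([cv2.resize(a,(400,280)),cv2.resize(b,(373,280))])[:,:,::-1]); print(bot.get_obs()['eef_pos'])
E
```

```text
[ 0.49899221 -0.32932027  0.10062281]
```

View pics/press.png

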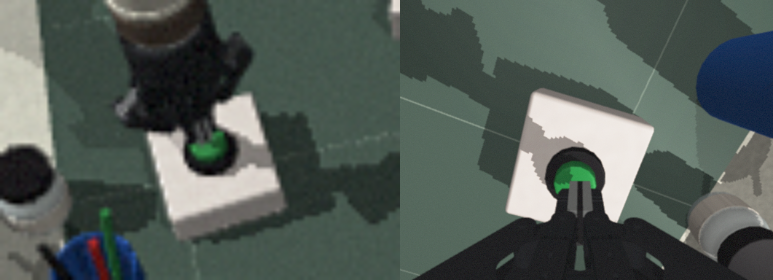

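The closed fingertips are over the green cap, about centred in both views (crop ~(210,150) and wrist ~(575,185)). I'll press it.

Call:
{"op": "carry_out", "data": {
  "moves": [
    [0, 0, 0.1, 0, -1],
    [0, 0, 0.16, 0, -1],
    [0, 0, 0.2, 0, -1],
    [0, 0, 0.23, 0, -1],
    [0, 0, 0.25, 0, -1],
    [0, 0, 0.26, 0, -1],
    [0, 0, 0.26, 0, -1]
  ]
}}

```text
clock: 2.5
eef_pos: [0.4993, -0.3288, 0.0803]
tool_rot: [0.829, -0.559, 0.003, 0.0]
ft_force: [-12.2, 6.4, 40.8]
grip_width: -0.0003
```

```bash
python3 - <<'E'
from h import *
a=imaging.camera('scene')[170:240,110:210]; b=imaging.camera('wrist')
cv2.imwrite('pics/press2.png',np.hstack([cv2.resize(a,(400,280)),cv2.resize(b,(373,280))])[:,:,::-1]); o=bot.get_obs();print(o['eef_pos'],o['ft_force'])
E
```

```text
[ 0.49929832 -0.32879412  0.08030799] [-12.3640106    6.64896273  40.31158962]
```

View pics/press2.png

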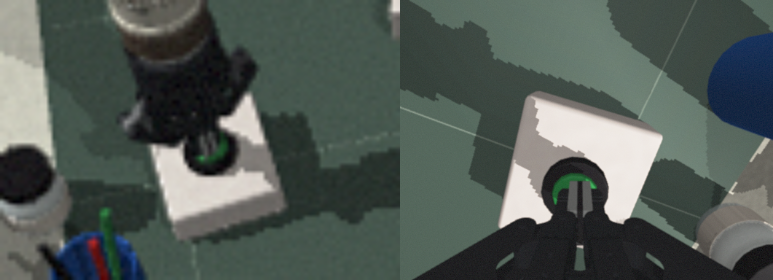

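The force rose to 40 N, against the spring's 4 N, and the cap has sunk into its ring, so the button is at its stop. I'll release it.

Call:
{"op": "carry_out", "data": {
  "moves": [
    [0, 0, -0.1, 0, -1],
    [0, 0, -0.3, 0, -1],
    [0, 0, -0.7, 0, -1],
    [0, 0, -1, 0, -1],
    [0, 0, -1, 0, -1],
    [0, 0, -1, 0, -1]
  ]
}}

```text
clock: 3.2
eef_pos: [0.4988, -0.3279, 0.1728]
tool_rot: [0.829, -0.559, 0.001, -0.0]
ft_force: [0.4, -0.1, -0.5]
grip_width: -0.0004
```

```bash
python3 - <<'E'
from h import *
a=imaging.camera('scene')[170:240,110:210]; b=imaging.camera('wrist')
cv2.imwrite('pics/press3.png',np.hstack([cv2.resize(a,(400,280)),cv2.resize(b,(373,280))])[:,:,::-1]); o=bot.get_obs();print(o['eef_pos'],o['ft_force'],o['joint_pos'])
p=o['eef_pos'];t=np.array([.6365,.0308]);d=t-p[:2];x=R.from_quat(o['tool_rot']).as_matrix();print(x.round(3)); print((x.T@[*d,0]).round(4))
E
```

```text
[ 0.4976943  -0.32721736  0.17078637] [ 0.56047173  0.92050037 -0.76782864] [-5.81635020e-01  4.77697435e-01  1.23921008e-01  1.21989812e+00
  6.15708011e-05  2.17504028e+00]
[[ 0.375 -0.927 -0.002]
 [-0.927 -0.375  0.002]
 [-0.002  0.002 -1.   ]]
[-0.2797 -0.2631  0.0003]
```

View pics/press3.png

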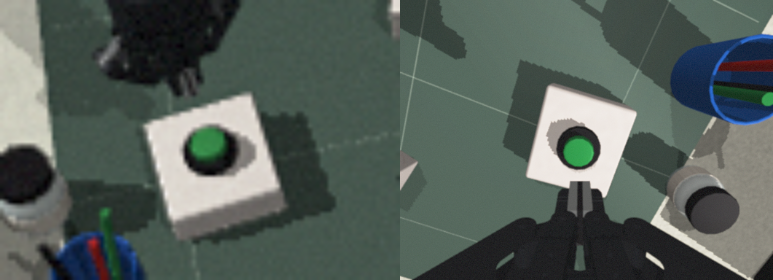

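Call:
{"op": "carry_out", "data": {
  "moves": [
    [0, 0, -0.4, -0.09, -1],
    [-0.3, -0.3, -0.4, -0.18, -1],
    [-0.6, -0.6, -0.4, -0.27, -1],
    [-1, -0.94, -0.4, -0.36, 1],
    [-1, -0.94, -0.4, -0.45, 1],
    [-1, -0.94, -0.4, -0.54, 1],
    [-1, -0.94, -0.4, -0.63, 1],
    [-1, -0.94, -0.4, -0.72, 1],
    [-1, -0.94, -0.4, -0.81, 1],
    [-1, -0.94, -0.4, -0.9, 1],
    [-1, -0.94, -0.4, -0.9, 1]
  ]
}}

```text
clock: 4.4
eef_pos: [0.5472, -0.1995, 0.2103]
tool_rot: [0.994, 0.114, -0.002, -0.001]
ft_force: [-0.3, -0.4, 0.1]
grip_width: 0.0855
```

```bash
cat > rel.py <<'E'
from h import *
import sys
o=bot.get_obs();p=o['eef_pos'];t=np.array([float(sys.argv[1]),float(sys.argv[2])]);d=t-p[:2];x=R.from_quat(o['tool_rot']).as_matrix()
print(p.round(4),'xang',np.degrees(np.arctan2(x[1,0],x[0,0])).round(2),'shift',(x.T@[*d,0]).round(4),'j',o['joint_pos'].round(3),o['ft_force'].round(1),o['grip_width'])
E
python3 rel.py .6365 .0308
```

```text
[ 0.5472 -0.1995  0.2103] xang 13.04 shift [ 0.1389 -0.2042 -0.    ] j [-0.35   0.429  0.153  1.298  0.     0.994] [-0.3 -0.4  0.1] 0.08552249858662181
```

Next: two more steps of about 100 mm, rolling −65° on the way.

Call:
{"op": "carry_out", "data": {
  "moves": [
    [0.2, -0.3, 0, -0.09, 1],
    [0.4, -0.6, 0, -0.18, 1],
    [0.68, -1, 0, -0.27, 1],
    [0.68, -1, 0, -0.36, 1],
    [0.68, -1, 0, -0.45, 1],
    [0.68, -1, 0, -0.54, 1],
    [0.68, -1, 0, -0.63, 1],
    [0.68, -1, 0, -0.72, 1],
    [0.68, -1, 0, -0.72, 1]
  ]
}}

```text
clock: 5.3
eef_pos: [0.5912, -0.087, 0.211]
tool_rot: [0.779, 0.627, -0.001, -0.001]
ft_force: [0.7, 0.5, 0.4]
grip_width: 0.0853
```

```bash
python3 rel.py .6365 .0308
```

```text
[ 0.5912 -0.087   0.211 ] xang 77.68 shift [ 1.247e-01  1.910e-02 -1.000e-04] j [-0.146  0.458  0.199  1.315  0.     0.069] [0.7 0.5 0.4] 0.08530931425254301
```

Call:
{"op": "carry_out", "data": {
  "moves": [
    [0.4, 0.06, 0, 0, 1],
    [0.75, 0.12, 0, 0, 1],
    [1, 0.16, 0, 0, 1],
    [1, 0.16, 0, 0, 1]
  ]
}}

```text
clock: 5.7
eef_pos: [0.629, 0.0106, 0.2111]
tool_rot: [0.778, 0.628, -0.0, -0.001]
ft_force: [0.9, -1.2, 1.0]
grip_width: 0.0857
```

```bash
python3 rel.py .6365 .0308; python3 - <<'E'
from h import *
m=imaging.camera_model('wrist'); b=imaging.camera('wrist'); t=imaging.camera('top')[130:260,180:320]
cv2.imwrite('pics/w1.png',np.hstack([b[:,:,::-1],cv2.resize(t,(280,260))[:,:,::-1].copy() if 0 else cv2.copyMakeBorder(cv2.resize(t,(280,260)),0,124,0,0,0)[:,:,::-1]]))
for p,s in blobs(b,(100,130,60),(125,255,255),100): print(p,s,onz(m,*p,.133).round(4))
E
```

```text
[0.629  0.0106 0.2111] xang 77.81 shift [0.0214 0.003  0.    ] j [1.600e-02 5.210e-01 3.020e-01 1.352e+00 1.000e-03 2.290e-01] [ 0.9 -1.2  1. ] 0.0856861454736178
[185.3  26.7] [ 161    1   49   52 1809] [0.5105 0.0033 0.133 ]
[277.5 219.9] [ 261  195   36   49 1341] [0.6314 0.0318 0.133 ]
```

View pics/w1.png

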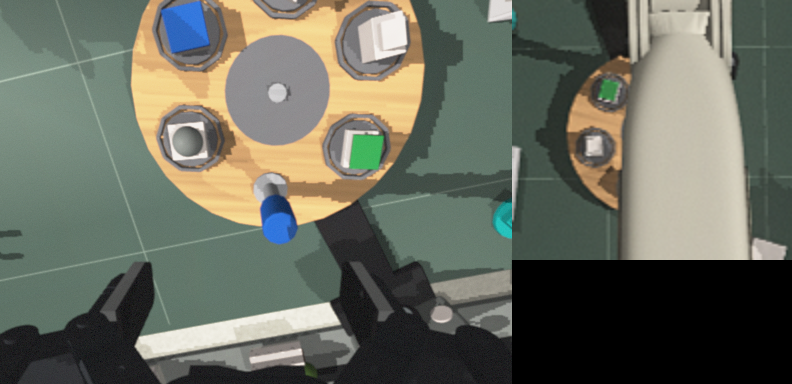

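The wrist view shows the blue grip's top face at about (281,229), the hub at (278,93) and the open fingers at either side. The yellow roof is out of frame.

```bash
python3 - <<'E'
from h import *
m=imaging.camera_model('wrist')
a=onz(m,278,93,.040);p=onz(m,281,229,.133);b=onz(m,270,188,.040);print('axis',a,'post top',p,'base',b)
for q in (p,b): d=q-a; print(np.hypot(*d[:2]),np.degrees(np.arctan2(d[1],d[0])))
E
python3 rel.py .6355 .0315
```

```text
axis [0.55509019 0.0517757  0.04      ] post top [0.6373008  0.02990658 0.133     ] base [0.63571254 0.02932668 0.04      ]
0.08506962740331954 -14.896463160310716
0.08368943100905835 -15.55968044432216
[0.6281 0.0077 0.2114] xang 77.72 shift [ 0.0248  0.0022 -0.    ] j [ 0.012  0.52   0.3    1.353 -0.     0.227] [-0.1 -1.2  0.4] 0.08569930320768239
```

Call:
{"op": "carry_out", "data": {
  "moves": [
    [0.23, 0.04, 0.15, 0, 1],
    [0.23, 0.04, 0.3, 0, 1],
    [0.23, 0.04, 0.3, 0, 1],
    [0.23, 0.04, 0.3, 0, 1]
  ]
}}

```text
clock: 6.2
eef_pos: [0.6366, 0.0277, 0.1821]
tool_rot: [0.779, 0.627, -0.001, -0.0]
ft_force: [0.4, -0.6, 0.3]
grip_width: 0.0855
```

```bash
for i in 1 2; do python3 rel.py .637 .0297; done; python3 - <<'E'
from h import *
m=imaging.camera_model('wrist'); b=imaging.camera('wrist'); 
cv2.imwrite('pics/w2.png',b[:,:,::-1])
E
python3 rel.py .637 .0297
```

```text
[0.6366 0.0277 0.1821] xang 77.69 shift [ 0.002 -0.    -0.   ] j [ 0.044  0.553  0.278  1.297 -0.     0.259] [ 0.4 -0.6  0.3] 0.08554676761875106
[0.6366 0.0277 0.1821] xang 77.69 shift [ 0.002 -0.    -0.   ] j [ 0.044  0.553  0.278  1.297 -0.     0.259] [ 0.4 -0.6  0.3] 0.08554676761875106
[0.6371 0.0278 0.1828] xang 77.7 shift [ 0.0018 -0.0005 -0.    ] j [ 0.044  0.552  0.278  1.297 -0.     0.258] [ 0.3 -0.2  0. ] 0.08542803588226906
```

View pics/w2.png

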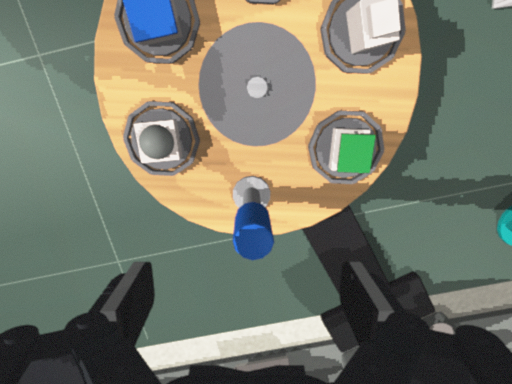

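The post lies between the fingers: its top is at (252,243), and the fingers are at about 150 and 345. I'll descend and close.

Call:
{"op": "carry_out", "data": {
  "moves": [
    [0.02, 0, 0.3, 0, 1],
    [0.02, 0, 0.55, 0, 1],
    [0.02, 0, 0.66, 0, 1],
    [0.02, 0, 0.66, 0, 1],
    [0.02, 0, 0.66, 0, 0],
    [0.02, 0, 0.66, 0, -0.3],
    [0.02, 0, 0.66, 0, -1],
    [0.02, 0, 0.66, 0, -1],
    [0.02, 0, 0.66, 0, -1],
    [0.02, 0, 0.66, 0, -1],
    [0.02, 0, 0.66, 0, -1]
  ]
}}

```text
clock: 7.35
eef_pos: [0.6382, 0.0311, 0.1174]
tool_rot: [0.778, 0.628, 0.001, 0.0]
ft_force: [-1.3, 0.0, 5.7]
grip_width: 0.0229
```

```bash
python3 rel.py .637 .0297; python3 - <<'E'
from h import *
b=imaging.camera('wrist');s=imaging.camera('scene')[150:270,220:380]
cv2.imwrite('pics/w3.png',np.hstack([cv2.resize(b,(400,300)),cv2.resize(s,(400,300))])[:,:,::-1])
E
```

```text
[0.6382 0.0311 0.1174] xang 77.85 shift [-0.0016 -0.0009 -0.    ] j [0.049 0.597 0.179 1.151 0.    0.261] [-1.3  0.   5.7] 0.02289799862364156
```

View pics/w3.png

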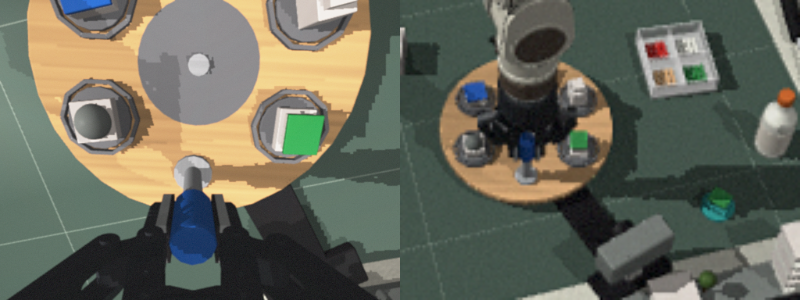

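Gripped: opening 22.9 mm, with the fingers on the blue grip in both views. Now I'll work out the arc rows: axis (0.555, 0.052), rotation needed −147°.

```bash
python3 - <<'E'
import numpy as np
c=lambda a:np.cos(np.radians(a))
for t in list(range(0,79,3)): print(t,(.85*(c(93+t)-c(93))).round(3),(.85*(c(3+t)-c(3))).round(3),round(t/90,3))
E
```

```text
0 0.0 0.0 0.0
3 -0.044 -0.003 0.033
6 -0.088 -0.009 0.067
9 -0.132 -0.017 0.1
12 -0.176 -0.028 0.133
15 -0.218 -0.04 0.167
18 -0.26 -0.055 0.2
21 -0.301 -0.072 0.233
24 -0.341 -0.091 0.267
27 -0.381 -0.113 0.3
30 -0.418 -0.136 0.333
33 -0.455 -0.161 0.367
36 -0.49 -0.188 0.4
39 -0.524 -0.217 0.433
42 -0.557 -0.248 0.467
45 -0.587 -0.28 0.5
48 -0.616 -0.314 0.533
51 -0.643 -0.349 0.567
54 -0.668 -0.386 0.6
57 -0.692 -0.424 0.633
60 -0.713 -0.463 0.667
63 -0.732 -0.503 0.7
66 -0.749 -0.544 0.733
69 -0.764 -0.586 0.767
72 -0.777 -0.629 0.8
75 -0.787 -0.672 0.833
78 -0.795 -0.716 0.867
```

Call:
{"op": "carry_out", "data": {
  "moves": [
    [-0.044, -0.003, 0, 0.033, -1],
    [-0.088, -0.009, 0, 0.067, -1],
    [-0.132, -0.017, 0, 0.1, -1],
    [-0.176, -0.028, 0, 0.133, -1],
    [-0.218, -0.04, 0, 0.167, -1],
    [-0.26, -0.055, 0, 0.2, -1],
    [-0.301, -0.072, 0, 0.233, -1],
    [-0.341, -0.091, 0, 0.267, -1],
    [-0.341, -0.091, 0, 0.267, -1]
  ]
}}

```text
clock: 8.35
eef_pos: [0.6218, -0.0009, 0.1174]
tool_rot: [0.892, 0.452, 0.001, 0.0]
ft_force: [-1.8, 0.2, 4.9]
grip_width: 0.0223
```

```bash
python3 rel.py .6210 -.0015; python3 - <<'E'
from h import *
b=imaging.camera('wrist');s=imaging.camera('scene')[150:270,220:380]
cv2.imwrite('pics/w4.png',np.hstack([cv2.resize(b,(400,300)),cv2.resize(s,(400,300))])[:,:,::-1])
E
```

```text
[ 0.6218 -0.0009  0.1174] xang 53.74 shift [-0.001  -0.0003 -0.    ] j [-1.000e-03  5.650e-01  1.230e-01  1.127e+00 -0.000e+00  6.310e-01] [-1.8  0.2  4.9] 0.022264335794577948
```

View pics/w4.png

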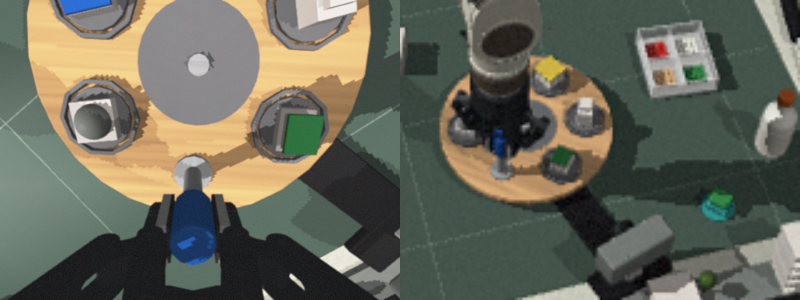

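The turntable follows the gripper, with low side force and all models seated. I'll continue with 69°.

Call:
{"op": "carry_out", "data": {
  "moves": [
    [-0.044, -0.003, 0, 0.033, -1],
    [-0.088, -0.009, 0, 0.067, -1],
    [-0.176, -0.028, 0, 0.133, -1],
    [-0.26, -0.055, 0, 0.2, -1],
    [-0.341, -0.091, 0, 0.267, -1],
    [-0.418, -0.136, 0, 0.333, -1],
    [-0.49, -0.188, 0, 0.4, -1],
    [-0.557, -0.248, 0, 0.467, -1],
    [-0.616, -0.314, 0, 0.533, -1],
    [-0.668, -0.386, 0, 0.6, -1],
    [-0.713, -0.463, 0, 0.667, -1],
    [-0.749, -0.544, 0, 0.733, -1],
    [-0.764, -0.586, 0, 0.767, -1],
    [-0.764, -0.586, 0, 0.767, -1]
  ]
}}

```text
clock: 9.85
eef_pos: [0.5286, -0.0285, 0.1174]
tool_rot: [0.991, -0.133, 0.0, 0.001]
ft_force: [-2.5, -2.9, 6.2]
grip_width: 0.0231
```

```bash
python3 rel.py .530 -.029; python3 - <<'E'
from h import *
b=imaging.camera('wrist');s=imaging.camera('scene')[150:270,220:380]
cv2.imwrite('pics/w5.png',np.hstack([cv2.resize(b,(400,300)),cv2.resize(s,(400,300))])[:,:,::-1])
E
```

```text
[ 0.5286 -0.0285  0.1174] xang -15.28 shift [0.0015 0.0001 0.    ] j [-0.053  0.399 -0.152  1.019 -0.002  1.785] [-2.5 -2.9  6.2] 0.02307932814882427
```

View pics/w5.png

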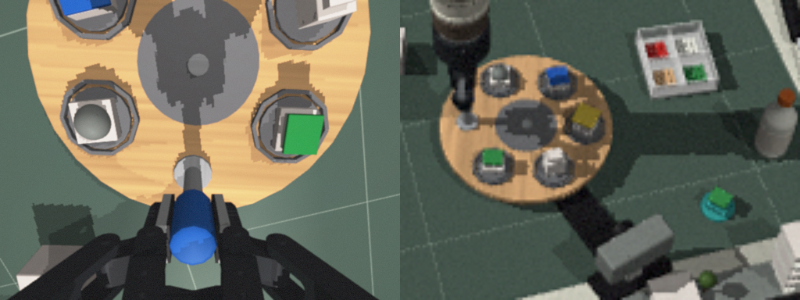

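Now the last 54°.

Call:
{"op": "carry_out", "data": {
  "moves": [
    [-0.044, -0.003, 0, 0.033, -1],
    [-0.088, -0.009, 0, 0.067, -1],
    [-0.176, -0.028, 0, 0.133, -1],
    [-0.26, -0.055, 0, 0.2, -1],
    [-0.341, -0.091, 0, 0.267, -1],
    [-0.418, -0.136, 0, 0.333, -1],
    [-0.49, -0.188, 0, 0.4, -1],
    [-0.557, -0.248, 0, 0.467, -1],
    [-0.616, -0.314, 0, 0.533, -1],
    [-0.643, -0.349, 0, 0.567, -1],
    [-0.668, -0.386, 0, 0.6, -1],
    [-0.668, -0.386, 0, 0.6, -1],
    [-0.668, -0.386, 0, 0.6, -1]
  ]
}}

```text
clock: 11.25
eef_pos: [0.4733, 0.0268, 0.1173]
tool_rot: [0.823, -0.568, -0.0, 0.001]
ft_force: [-7.9, -1.9, 13.4]
grip_width: 0.0223
```

```bash
python3 rel.py .474 .026; python3 - <<'E'
from h import *
s0=imaging.camera('scene');s=s0[150:270,220:380];t0=imaging.camera('top');t=t0[80:260,140:380]
cv2.imwrite('pics/s6.png',s0[:,:,::-1]);cv2.imwrite('pics/t6.png',t0[:,:,::-1])
cv2.imwrite('pics/w6.png',np.hstack([cv2.resize(t,(400,300)),cv2.resize(s,(400,300))])[:,:,::-1])
for n,I in (('scene',s0),('top',t0)):
    m=imaging.camera_model(n); ax=np.array([.5592,.052]) if n=='scene' else np.array([.5539,.0536])
    for p,st in blobs(I,(20,90,60),(34,255,255),20):
        w=onz(m,*p,.069); d=w[:2]-ax
        if np.hypot(*d)<.15: print(n,p,st,w.round(4),np.hypot(*d).round(4),np.degrees(np.arctan2(d[1],d[0])).round(1))
E
```

```text
[0.4733 0.0268 0.1173] xang -69.2 shift [ 0.001  -0.0004 -0.    ] j [ 5.700e-02  3.030e-01 -2.970e-01  9.730e-01 -1.000e-03  2.836e+00] [-7.9 -1.9 13.4] 0.022334934483577058
scene [283.4 211.9] [278 207  12  11  90] [0.6376 0.079  0.069 ] 0.0829 19.0
top [239.5 167.3] [233 161  14  13 143] [0.6346 0.0797 0.069 ] 0.0849 17.9
```

View pics/w6.png

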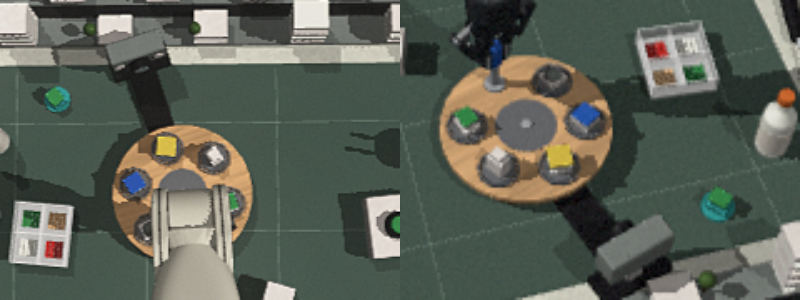

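The yellow model now bears 17.9–19.0° from the axis, and the lens bears 16.6–19°, so it is in line with the scanner's arm. All the models are seated. I'll hold for a moment, then hand in.

Call:
{"op": "carry_out", "data": {
  "moves": [
    [0, 0, 0, 0, -1],
    [0, 0, 0, 0, -1],
    [0, 0, 0, 0, -1],
    [0, 0, 0, 0, -1],
    [0, 0, 0, 0, -1],
    [0, 0, 0, 0, -1]
  ]
}}

```text
clock: 11.95
eef_pos: [0.4733, 0.0267, 0.1173]
tool_rot: [0.823, -0.568, -0.001, 0.001]
ft_force: [-7.7, -1.3, 12.9]
grip_width: 0.0227
```

```bash
python3 - <<'E'
from h import *
m=imaging.camera_model('top');t=imaging.camera('top');cv2.imwrite('pics/t7.png',t[:,:,::-1])
print([(p,s[4]) for p,s in blobs(t,(20,90,60),(34,255,255),60)], proj(m,[.554+.085*np.cos(.314),.0536+.085*np.sin(.314),.069]), bot.get_obs()['joint_vel'].round(3))
E
```

```text
[(array([239.5, 167.3]), np.int32(143))] [239.45281838 167.23240363] [ 0.001  0.     0.001  0.001 -0.001 -0.003]
```

View pics/t7.png

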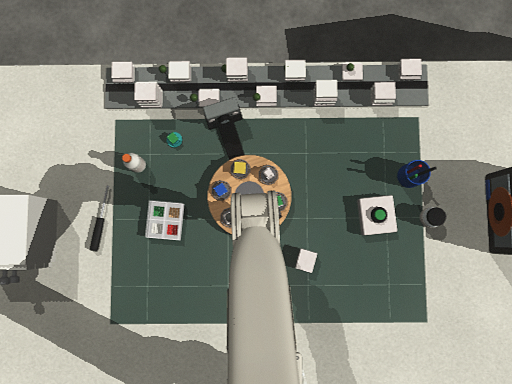

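The yellow roof is at (239.5,167.3), and the predicted spot is (239.5,167.2). The loose items haven't moved since the first picture, and the arm is still.

```bash
python3 -c "
from workcell import order
print(order.job_done())"
```

```text
the job is handed in; nothing more can be done
None
```

I pressed the green button to its stop and let it come up. Then I gripped the turntable's post, turned it about 147° clockwise, and handed the job in at about 12 s, still gripping the post. No verdict was reported.

- **Button:** it reached its stop, with a wrist force of 40 N against the 4 N spring and the cap visibly sunk. The gripper stopped 3 mm higher than I had worked out, because the shut fingertips reach about 28 mm ahead of the TCP, not 25. The next picture showed the button up again.
- **Alignment:** the yellow model bears 17.9° from the turntable's axis in the top view and 19.0° in the scene view. My three readings of the lens direction disagreed a little: about 16.6° from the head's centre, about 18.6° from its edges and about 19° from the scanner's arm. I aimed at 17.8°, so the model should be within about 3 mm of the spot, against the 12 mm allowed.
- **Hold:** the fingers closed on the post at 22–23 mm, with the joints at rest. The wrist carried a steady force of about 15 N.
- **Surroundings:** all five models looked seated while the table was turned. In the last picture, the loose things were where they started; the arm hid part of the turntable there.

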